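Jam the wedge in the gluing press

TASK

A freshly glued white panel lies in the small wedge press. Pick up the wooden wedge and push it, thin end first and flat side down, in under the press's bar between the two guide strips until it jams tight and clamps the panel by itself. Push firmly but do not force it, or the glue is squeezed out: a push of 15 to 20 N is right. Leave the other things on the table where they are, and let go.

Things in the scene. Friction and masses are not known exactly. Their poses are not given: they have to be found in the camera images.
- press: Gluing press, fixed to the table (sizes in mm). Origin on the table top, straight under the middle of the bar's near lower edge; z up, x level, the way the wedge goes in (roughly away from the robot), y left. Plywood base 250 (x -125 to 125) by 180 by 18 high. Stacked on it: white glued panel, dark springy pad, and a flat pressing board 220 (x -110 to 110) by 130, 10 thick.
- lane (a point): Point fixed on the press, 54 straight above its origin, same axes. The pressing board's real top is 51 to 57 above the table (panels differ, not known beforehand); the gap under the bar is 11 to 21. Two guide strips on the board, 8 high, x -15 to 95, leave a lane 48 wide centred on y 0. The board yields straight down, about 1 mm per 20 N after the first 2.5 N.
- bar: Fixed wooden bar across the lane. Origin and axes as the press. x 0 to 40, y -90 to 90, 26 high, underside 68 to 72 above the table (its setting is not known); 14 thick posts at x 20, y +-78, nuts up to 109. The jammed wedge, let go, must press on it with more than 6 N, and never with more than 25 N. Pushing in level takes 1 to 1.5 times that pressing force; the wedge does not slip back when let go.
- wedge: The wedge, plain light wood. Origin at the centre of its flat underside; x along its length towards the thin end, z up. It touches the bar once its thin end is 38 to 107 past the bar's near edge, and jams within the next 15.
- wedge_mid (a point): Centre of the wedge, half-way along, 11 above its underside; axes as the wedge's. 160 long (x -80 to 80), 36 wide; flat underside, top slopes evenly from 28 high at the thick end (x -80, upright end face) to 6 at the thin end (x 80); about 75 g. Lies flat on the table left or right of the press, thin end roughly away from the robot.
- wedge_tip (a point): Middle of the wedge's thin end, 3 above its underside (80 from wedge_mid along x); axes as the wedge's.
- strip: Bystander: a flat strip of the same light wood, 160 by 36 by 16 high, not tapered; lies on the other side of the press. Origin at the centre of its underside, x along it. Leave it.
- glue: Bystander: upright glue stick, diameter 31, 102 high. Origin at the centre of its underside. Leave it.
- tape: Bystander: an empty tape core lying flat, diameter 90, 24 high. Origin at the centre of its underside. Leave it.
Things that resemble listed ones, but are neither listed nor needed, are in the scene too. Leave any pink or yellow look-alike of the wedge alone.

How it is judged:
By the outcome, as a careful person would: the job done as asked, in the order asked, and still so for the second after the job is handed in, with the robot touching nothing.
It also fails if it takes over 64 s, if anything falls off the work surface, if the arm or the gripper's body presses on something with over 40 N, if the wrist force passes 120 N, or if a joint passes its speed limit or range.

ROBOT

A 6-joint arm with a two-finger parallel gripper is mounted at the origin on the work surface. World frame = base frame: x ahead of the robot, y to its left, z up, the work surface at z = 0. Lengths are in m, angles in rad, forces in N, time in s.
With the tool pointing down it reaches from about 0.325 to 0.9 m from the base axis. Payload 3.5 kg.
Tool frame: the origin (TCP) lies on the centre line of the jaws, within the pads' length; the fingertips stand robot.tip_extent ahead of it and the grasp point (between the pads) lies 2 mm behind it (robot.tip_extent is the distance from the TCP to the fingertips, in m); z points along the fingers, y is the line along which they close (so a half turn about z gives the same grasp; the last joint's range is limited). The gripper opens to 85 mm and grips with 20 to 120 N. Pads are 22 mm wide; open, the fingers measure 114 mm over their backs; the gripper's body (76 mm by 85 mm) begins 54 mm behind the grasp point. The pads swing forward as they close: fully open they stand 13 mm farther back than shut.
Start: joints at [1.211, 0.276, -0.026, 1.268, 0, 1.467], TCP at [0.159, 0.605, 0.248] pointing down, gripper open.
Joint ranges: [-3.12, 3.12], [-0.85, 1.88], [-1.08, 1.24], [-1.95, 2.15], [-1.57, 1.53], [-3.14, 3.14]. Speed limits (rad/s): [2.57, 2.57, 3.14, 3.14, 3.14, 3.14].

INTERFACE

Orientations are given as [roll, pitch, yaw] about the fixed x, y, z axes, in that order (R = Rz(yaw) Ry(pitch) Rx(roll)).
In Python, from station import robot, grab_frame gives the robot as it stands. The module is installed in compiled form; this text tells all that it offers.
- The arm moves only by the shell command python3 -m pendant 'ROWS' [FORCE]. ROWS is a JSON object of lists of equal length, an entry for each row: "xyz": the shift along the tool's x, y, z in cm, a list of three; "twist": the turn, a rotation vector about the tool's x, y, z in rad, a list of three; "gripper": the finger opening in cm, from 0 to 8.54. In form: {"xyz": [[dx, dy, dz], ...], "twist": [[ax, ay, az], ...], "gripper": [gripper, ...]}. A call has 1 to 12 rows; each row is the pose to reach, as a shift and turn from the pose commanded when the call began, along the tool's axes at that moment; what a row does not reach only later rows make up. A row lasts 1/12 s, in which the tool goes at most 41.7 mm and 7.16 degrees, less where a joint would pass 70% of its speed; a pose out of reach is approached as far as the arm can. A call with a gripper value outside its range is refused whole. The fingers move at their own pace and stop on an object; FORCE is the grip in N (left out, the last holds). Time passes only in rows, so rows that repeat a pose let the fingers close. It gives the time, the measured TCP pose, the force, the opening and the grip force at its end, in the units of the state.
- robot.state(): the state, without advancing time (a new reading comes with each control period).
- grab_frame(name): name is "scene" or "top" or "wrist"; returns a dict with "image" (400x640x3 uint8, red, green, blue), "K" (3x3 intrinsics, pixels), "distortion" ([k1, k2, p1, p2, k3] as OpenCV has them; the pictures are not rectified), "R" (3x3) and "t" (3): a world point X has camera coordinates R X + t; the wrist camera has in their place "hand_eye" (4x4, takes a point from camera to tool coordinates, whose origin is the TCP and whose axes are the flange's). Camera axes: x right, y down, z forward; pixel columns grow to the right and rows downward; lengths in m; the calibration is good to about 2 mm. A picture is of the moment at which its call begins: read the wrist's pose just before it. There is no depth.
- robot.job_done(): hands the job in; it is judged then, once.
The state is a dict: "time_s": time; "qpos": joint angles; "dq": joint speeds; "tau": joint torques, N m; "eef_pos": TCP position; "tcp_rot": TCP orientation; "force": force on the tool from outside, world axes, zero at the start; "wrist_torque": the same for the moment, N m; "grip_width": opening from 0.0 (shut) to 1.0 (fully open); "grip_force": force on a finger pad.
Only numpy, scipy, OpenCV 4.12 (cv2) and the standard library are available. Lean on these libraries where they do the work, as an engineer would, in place of code of your own. Each camera call takes 0.05 s, during which the arm holds its last target. There are 200 camera calls.

## Working session

There is one attempt and no reset: what is moved stays moved. The work goes in short steps, Python scripts to look and compute and a shell command to move; the robot and the scene stay as the last step left them, time stands still between calls to the robot, and variables do not carry over. Pictures are saved under pics/ and viewed, at most 13 in all, crops included, and the job is handed in when it is done.

```bash
mkdir -p pics; python3 - <<'E'
from station import robot, grab_frame
import cv2, numpy as np, pickle
s=robot.state(); print({k:np.round(v,4).tolist() for k,v in s.items()}, robot.tip_extent)
d={}
for n in("scene","top"):
    f=grab_frame(n); d[n]=f; cv2.imwrite(f"pics/{n}0.png",f["image"][...,::-1])
    print(n,f["K"],f["distortion"],f["R"],f["t"])
w=grab_frame("wrist"); print(w["hand_eye"]); d["wrist"]=w
pickle.dump(d,open("f0.pkl","wb"))
E
```

```text
{'time_s': 0.0, 'qpos': [1.2106, 0.2772, -0.0279, 1.268, -0.0, 1.4674], 'dq': [-0.0, 0.0003, 0.0007, 0.0016, 0.0014, -0.0], 'tau': [-0.0001, -44.5507, 29.5202, 0.0162, -0.0001, 0.0], 'eef_pos': [0.1585, 0.6038, 0.2471], 'tcp_rot': [-3.1393, -0.0002, 2.8848], 'force': [0.2094, 0.1423, -0.3242], 'wrist_torque': [0.0302, -0.0238, 0.0392], 'grip_force': 0.0, 'grip_width': 1.0} 0.017
scene [[436.77465597   0.         322.94153421]
 [  0.         436.77465597 192.93356487]
 [  0.           0.           1.        ]] [-0.04254227  0.          0.          0.          0.        ] [[ 0.66147754  0.74990717  0.00931176]
 [ 0.45248838 -0.38916735 -0.80237338]
 [-0.59808171  0.53496543 -0.59674974]] [-0.34948524 -0.15372738  1.56179963]
top [[486.00080256   0.         320.05775612]
 [  0.         486.00080256 198.0394885 ]
 [  0.           0.           1.        ]] [-0.10588984  0.          0.          0.          0.        ] [[-0.02993949 -0.99955083 -0.00133014]
 [-0.98829738  0.02980149 -0.14959997]
 [ 0.14957242 -0.00316437 -0.98874571]] [0.08313072 0.4684578  1.50027526]
[[ 1.27637999e-03 -9.46040058e-01 -3.24047188e-01  8.41035578e-02]
 [ 9.99998621e-01  1.55177059e-03 -5.91453715e-04  2.33242474e-04]
 [ 1.06238580e-03 -3.24045986e-01  9.46040734e-01 -1.25867282e-01]
 [ 0.00000000e+00  0.00000000e+00  0.00000000e+00  1.00000000e+00]]
```

View pics/top0.png

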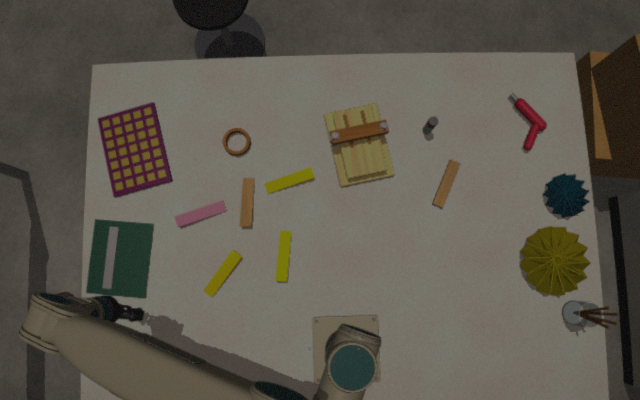

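View pics/scene0.png

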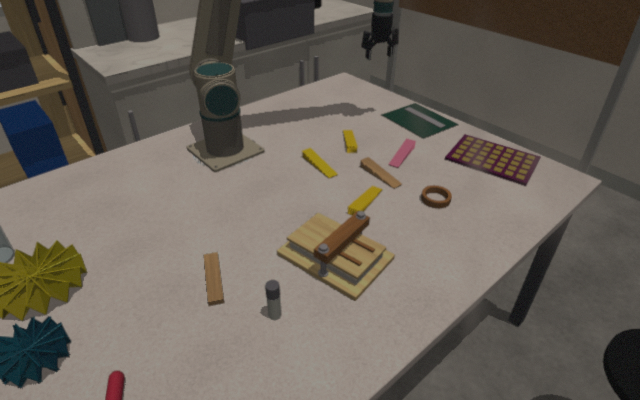

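The top view shows two wood-coloured candidates: (247,202) left of the press and (446,184) right of it. The press is at about (358,145) and the tape at (237,141). The glue is at (430,126), and the yellow and pink look-alikes are to be left alone. The scene view shows the same two candidates at (380,172) and (213,278). I'll enlarge both to see which one tapers.

```bash
cat > h.py <<'E'
import numpy as np, cv2, pickle
from scipy.spatial.transform import Rotation as Ro
def cam(f,s=None):
    if "R" in f: return f["R"],f["t"]
    R=Ro.from_euler("xyz",s["tcp_rot"]).as_matrix(); H=f["hand_eye"]
    Rc=R@H[:3,:3]; c=R@H[:3,3]+s["eef_pos"]; return Rc.T,-Rc.T@c
def ray(f,uv,z,s=None):
    R,t=cam(f,s); uv=np.array(uv,float).reshape(-1,1,2)
    p=cv2.undistortPoints(uv,f["K"],f["distortion"]).reshape(-1,2)
    d=np.c_[p,np.ones(len(p))]@R; c=-R.T@t
    return c+d*((z-c[2])/d[:,2])[:,None]
def proj(f,X,s=None):
    R,t=cam(f,s); return cv2.projectPoints(np.array(X,float).reshape(-1,3),cv2.Rodrigues(R)[0],t,f["K"],f["distortion"])[0].reshape(-1,2)
E
python3 - <<'E'
from h import *
d=pickle.load(open("f0.pkl","rb"))
def crop(n,u,v,k=32,z=6): return cv2.resize(d[n]["image"][v-k:v+k,u-k:u+k,::-1],None,fx=z,fy=z,interpolation=cv2.INTER_CUBIC)[:, :]
cr=[crop("scene",380,172,24,12),crop("scene",213,278,24,12) if 0 else crop("scene",213,278,28,10)]
cr=[cv2.resize(c,(395,395)) for c in cr]
cv2.imwrite("pics/c1.png",np.hstack(cr))
f=d["top"]
for n,uv in(("woodL",(247,202)),("woodR",(446,184)),("press",(358,145)),("glue",(430,126)),("tape",(237,141))): print(n,ray(f,uv,0.01).round(3))
# top contours of wood
hsv=cv2.cvtColor(f["image"],cv2.COLOR_RGB2HSV)
for (u,v) in((247,202),(446,184)):
    print(hsv[v,u]); m=cv2.inRange(hsv,(8,80,60),(20,255,255)); m2=np.zeros_like(m); m2[v-40:v+40,u-22:u+22]=m[v-40:v+40,u-22:u+22]
    c=max(cv2.findContours(m2,0,1)[0],key=cv2.contourArea); X=ray(f,c.reshape(-1,2),0.01)[:,:2]
    r=cv2.minAreaRect((X*1000).astype(np.float32)); print(r)
E
```

```text
woodL [[0.469 0.304 0.01 ]]
woodR [[ 0.508 -0.341  0.01 ]]
press [[ 0.646 -0.06   0.01 ]]
glue [[ 0.705 -0.302  0.01 ]]
tape [[0.672 0.336 0.01 ]]
[ 16 137 115]
((469.3852233886719, 305.644287109375), (39.398075103759766, 156.63014221191406), 87.25745391845703)
[ 16 132 110]
((511.213623046875, -341.76629638671875), (36.71918869018555, 161.6038360595703), 64.68184661865234)
```

View pics/c1.png

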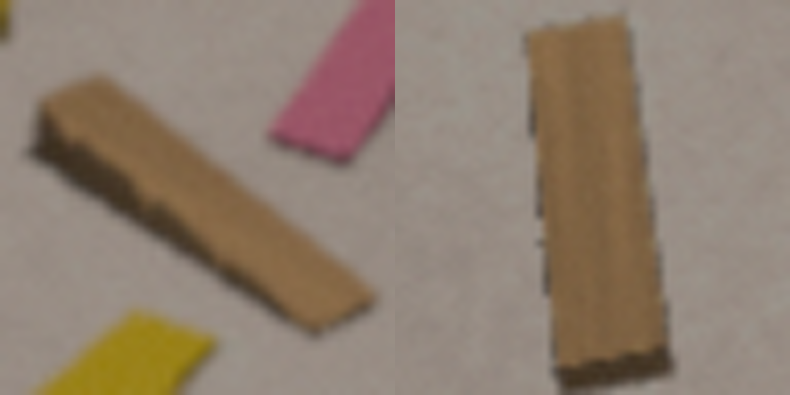

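In the crop, the left piece (top view 247,202) has a tall end face at the upper left, nearer the robot, and thins towards the far end, so it is the wedge. The right piece (446,184) has the same thickness throughout, so it is the strip. Next I'll move over the wedge.

```bash
python3 -m pendant '{"xyz":[[-3,-2,0],[-6.5,-4.2,0],[-10,-6.5,0],[-13.5,-8.8,0],[-17,-11,0],[-20.5,-13.3,0],[-24,-15.6,0],[-27.5,-17.9,0],[-31,-20.2,0],[-33.8,-22,0],[-33.8,-22,0],[-33.8,-22,0]],"twist":[[0,0,-0.05],[0,0,-0.1],[0,0,-0.15],[0,0,-0.2],[0,0,-0.21],[0,0,-0.21],[0,0,-0.21],[0,0,-0.21],[0,0,-0.21],[0,0,-0.21],[0,0,-0.21],[0,0,-0.21]],"gripper":[8.5,8.5,8.5,8.5,8.5,8.5,8.5,8.5,8.5,8.5,8.5,8.5]}'
cat > look.py <<'E'
from h import *; from station import robot, grab_frame
import sys
def look(n):
    s=robot.state(); f=grab_frame("wrist"); cv2.imwrite(f"pics/{n}.png",f["image"][...,::-1]); pickle.dump((f,s),open(n+".pkl","wb"))
    return f,s
E
python3 - <<'E'
from look import *
f,s=look("w1"); print(s["eef_pos"],s["tcp_rot"],f["K"][0],f["distortion"])
hsv=cv2.cvtColor(f["image"],cv2.COLOR_RGB2HSV); u,v=proj(f,[0.469,0.305,0.01],s)[0]; print(u,v,hsv[int(v),int(u)])
m=cv2.inRange(hsv,(8,80,40),(20,255,255)); n,l,st,c=cv2.connectedComponentsWithStats(m); k=l[int(v),int(u)]; print(st[k])
ct=max(cv2.findContours((l==k).astype(np.uint8),0,1)[0],key=cv2.contourArea)
q=cv2.approxPolyDP(ct,6,True).reshape(-1,2); print(q.tolist()); print(ray(f,q,0,s).round(4).tolist())
E
```

```text
time_s: 1.15
eef_pos: [0.4306, 0.3045, 0.248]
tcp_rot: [3.142, -0.001, 3.091]
force: [0.2, -0.1, 0.3]
grip_width: 0.993
grip_force: 0.0
[0.43063967 0.30450272 0.24799012] [ 3.14158618e+00 -8.03895852e-04  3.09100285e+00] [326.44506448   0.         319.92871579] [-0.00906215  0.          0.          0.          0.        ]
321.91125837293725 194.94924544851733 [ 18 128 106]
[ 303  127   34  129 3995]
[[304, 127], [305, 251], [333, 254], [336, 128]]
[[0.3905, 0.2885, 0.0], [0.5471, 0.2796, 0.0], [0.5532, 0.3154, 0.0], [0.3934, 0.3246, 0.0]]
```

View pics/w1.png

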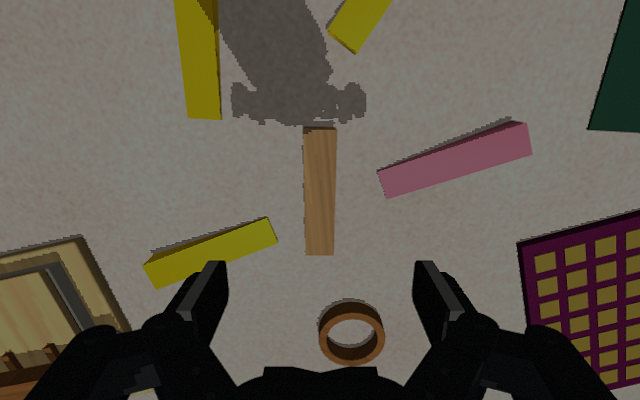

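The wrist view shows the wedge alone at u 304–336, v 127–254, with the thick end at v 127 on the robot side. I'll lower onto its middle and grip.

```bash
python3 -m pendant '{"xyz":[[-2.8,0,3],[-2.8,0,7],[-2.8,0,11],[-2.8,0,15],[-2.8,0,18.5],[-2.8,0,21],[-2.8,0,22],[-2.8,0,22.7],[-2.8,0,22.7],[-2.8,0,22.7]],"twist":[[0,0,0],[0,0,0],[0,0,0],[0,0,0],[0,0,0],[0,0,0],[0,0,0],[0,0,0],[0,0,0],[0,0,0]],"gripper":[8.5,8.5,8.5,8.5,8.5,8.5,8.5,8.5,8.5,8.5]}' 40
python3 -m pendant '{"xyz":[[0,0,0],[0,0,0],[0,0,0],[0,0,0],[0,0,0],[0,0,0],[0,0,0],[0,0,0],[0,0,0],[0,0,0]],"twist":[[0,0,0],[0,0,0],[0,0,0],[0,0,0],[0,0,0],[0,0,0],[0,0,0],[0,0,0],[0,0,0],[0,0,0]],"gripper":[7,6,5,4,3,2.5,2.5,2.5,2.5,2.5]}' 40
```

```text
time_s: 2.03
eef_pos: [0.4585, 0.3057, 0.0226]
tcp_rot: [3.14, 0.002, 3.096]
force: [0.3, -0.1, 0.5]
grip_width: 0.994
grip_force: 0.0
time_s: 2.87
eef_pos: [0.4586, 0.3048, 0.0224]
tcp_rot: [3.141, 0.002, 3.095]
force: [-0.8, 0.1, 5.1]
grip_width: 0.409
grip_force: 41.9
```

```bash
python3 -m pendant '{"xyz":[[0,0,-2],[0,0,-6],[0,0,-10],[0,0,-14],[0,-4,-18],[0,-8,-21],[0,-12,-22.5],[0,-16,-22.5],[0,-20,-22.5],[-0.5,-24,-22.5],[-1,-28,-22.5],[-1.5,-32,-22.5]],"twist":[[0,0,0],[0,0,0],[0,0,0],[0,0,0],[0,0,-0.05],[0,0,-0.1],[0,0,-0.15],[0,0,-0.2],[0,0,-0.25],[0,0,-0.25],[0,0,-0.25],[0,0,-0.25]],"gripper":[2.5,2.5,2.5,2.5,2.5,2.5,2.5,2.5,2.5,2.5,2.5,2.5]}'
python3 -m pendant '{"xyz":[[0.5,-3,0],[1,-4.5,0],[1,-4.5,0]],"twist":[[0,0,0],[0,0,0],[0,0,0]],"gripper":[2.5,2.5,2.5]}'
python3 - <<'E'
from look import *
f,s=look("w2"); print(s["eef_pos"],s["tcp_rot"],s["grip_width"])
d=pickle.load(open("f0.pkl","rb"))
f=grab_frame("top"); pickle.dump(f,open("t2.pkl","wb"))
w=cv2.imread("pics/w2.png")
cv2.imwrite("pics/w2t.png",cv2.resize(w,(800,500)))
E
```

```text
time_s: 3.87
eef_pos: [0.4559, -0.0035, 0.2463]
tcp_rot: [3.142, 0.0, -2.938]
force: [1.9, 0.7, -0.7]
grip_width: 0.409
grip_force: 41.2
time_s: 4.12
eef_pos: [0.4556, -0.0507, 0.2459]
tcp_rot: [-3.141, -0.001, -2.943]
force: [0.4, 0.4, -0.8]
grip_width: 0.409
grip_force: 41.2
[ 0.45558571 -0.05074111  0.24594148] [-3.14087633e+00 -7.86288053e-04 -2.94336741e+00] 0.4092449086294998
```

View pics/w2t.png

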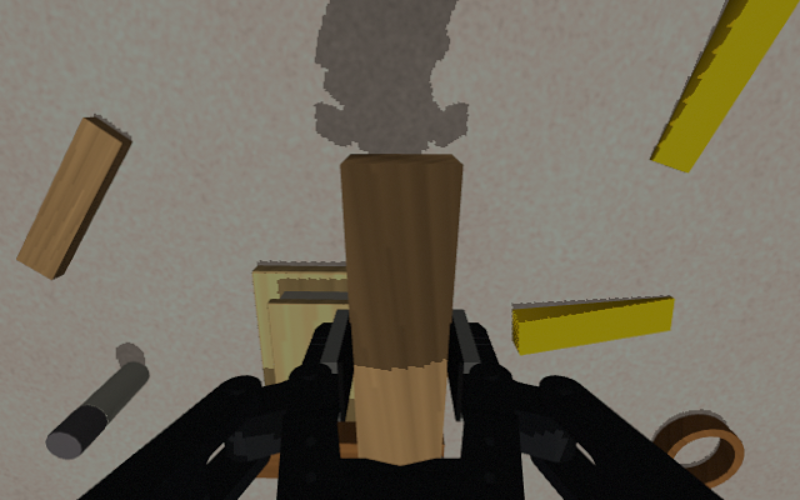

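The wrist view shows the wedge held straight in the jaws, thick end towards the robot, but it hides the press at about (300,330). I'll shift aside to see the lane.

```bash
python3 -m pendant '{"xyz":[[-2.5,2.5,-1],[-5,5,-2],[-7.5,7.5,-3],[-10,10,-4],[-12,12.5,-5],[-14,14.5,-5],[-14,14.5,-5],[-14,14.5,-5]],"twist":[[0,0,0],[0,0,0],[0,0,0],[0,0,0],[0,0,0],[0,0,0],[0,0,0],[0,0,0]],"gripper":[2.5,2.5,2.5,2.5,2.5,2.5,2.5,2.5]}'
python3 - <<'E'
from look import *
f,s=look("w3"); print(s["eef_pos"],s["tcp_rot"],s["grip_width"])
c=f["image"][60:360,0:400,::-1]; cv2.imwrite("pics/w3c.png",cv2.resize(c,(800,600),interpolation=cv2.INTER_CUBIC))
E
```

```text
time_s: 4.88
eef_pos: [0.5636, 0.1252, 0.2957]
tcp_rot: [3.141, -0.001, -2.934]
force: [-0.4, -0.2, -1.2]
grip_width: 0.409
grip_force: 41.2
[0.56358335 0.12518401 0.29573244] [ 3.14131859e+00 -1.10223267e-03 -2.93377881e+00] 0.4089935940653987
```

View pics/w3c.png

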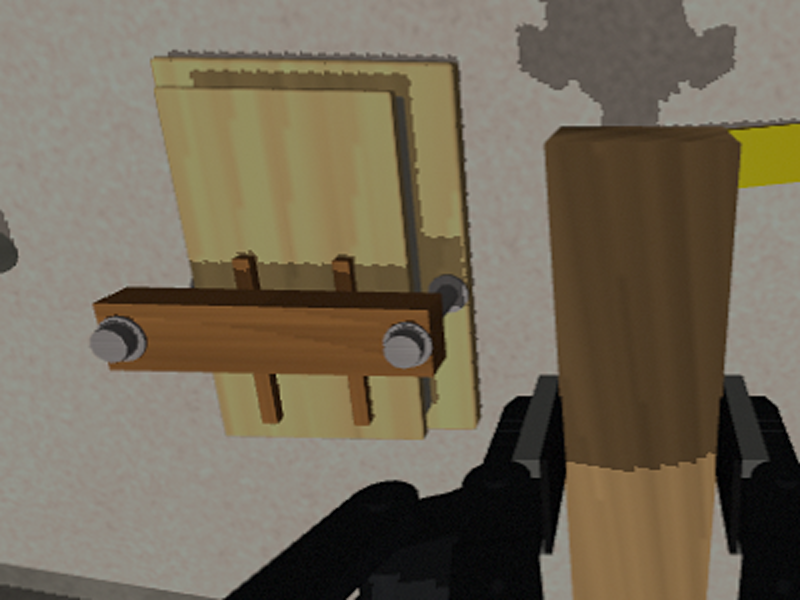

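The crop (2x, offset row 60) shows:
- **Board:** near corners at (157,88) and (392,92), far corners at (228,435) and (425,437).
- **Strips:** inner near ends at about (254,262) and (334,262), inner far ends at (282,421) and (354,424).
- **Bar:** near lower edge from (128,289) to (443,296), near top edge from (95,304) to (432,311).

```bash
python3 - <<'E'
from look import *
f,s=pickle.load(open("w3.pkl","rb"))
P=lambda q,z:ray(f,np.array(q)/2+[0,60],z,s)
b=P([(157,88),(392,92),(228,435),(425,437)],.054); near=(b[0]+b[1])/2; far=(b[2]+b[3])/2
l=P([(254,258),(334,258),(282,421),(354,424)],.062); ln=(l[0]+l[1])/2; lf=(l[2]+l[3])/2
bl=P([(128,289),(443,296)],.070); bt=P([(95,304),(432,311)],.096)
D=lambda p,q:(np.round((q-p)[:2],4),round(float(np.linalg.norm(q-p)),4),round(float(np.arctan2((q-p)[1],(q-p)[0])),4))
print("board",b.round(4).tolist(),D(near,far),"widths",D(b[0],b[1])[1],D(b[2],b[3])[1])
print("lane",ln.round(4),lf.round(4),D(ln,lf),"w",D(l[0],l[1])[1],D(l[2],l[3])[1])
print("bar low",bl.round(4).tolist(),bl.mean(0),D(*bl)); print("bar top",bt.mean(0),D(*bt))
print("boardcentre",b.mean(0),"edge yaws",D(b[0],b[2]),D(b[1],b[3]))
# held wedge: thin-end etc
w=np.array([(548,140),(738,142)])/2+[0,60]; print("px thick end",w)
R=Ro.from_euler("xyz",s["tcp_rot"]).as_matrix(); z=s["eef_pos"][2]
X=P([(548,140),(738,142)],z-.0225+.028); print("thick end tool",((X-s["eef_pos"])@R).round(4))
X=P([(568,600),(707,600)],z-.0225+.012); print("fwd edges tool",((X-s["eef_pos"])@R).round(4))
E
```

```text
board [[0.5545, -0.1459, 0.054], [0.5302, -0.0197, 0.054], [0.7694, -0.106, 0.054], [0.7437, 0.0204, 0.054]] (array([0.2142, 0.04  ]), 0.2179, 0.1848) widths 0.1286 0.129
lane [ 0.6341 -0.0644  0.062 ] [ 0.7416 -0.0452  0.062 ] (array([0.1076, 0.0192]), 0.1093, 0.177) w 0.0466 0.0456
bar low [[0.6697, -0.1543, 0.07], [0.636, 0.0248, 0.07]] [ 0.65287421 -0.06474932  0.07      ] (array([-0.0337,  0.1791]), 0.1822, 1.757)
bar top [ 0.65145921 -0.06336608  0.096     ] (array([-0.034,  0.179]), 0.1822, 1.7587)
boardcentre [ 0.6494317  -0.06279049  0.054     ] edge yaws (array([0.2149, 0.0399]), 0.2186, 0.1838) (array([0.2134, 0.0401]), 0.2172, 0.1859)
px thick end [[274. 130.]
 [369. 131.]]
thick end tool [[ 0.0684 -0.0163 -0.0054]
 [ 0.0681  0.0183 -0.0054]]
fwd edges tool [[-0.055  -0.0186  0.0104]
 [-0.0549  0.0185  0.0104]]
```

```bash
python3 -m pendant '{"xyz":[[1,-3.5,0],[2.5,-7,0],[4,-11,0],[5.5,-15,2],[6.5,-18,5],[7.1,-20,8],[7.1,-20,11],[7.1,-20,14],[7.1,-20,16],[7.1,-20,17.3],[7.1,-20,17.3],[7.1,-20,17.3]],"twist":[[0,0,0.02],[0,0,0.02],[0,0,0.02],[0,0,0.024],[0,0,0.024],[0,0,0.024],[0,0,0.024],[0,0,0.024],[0,0,0.024],[0,0,0.024],[0,0,0.024],[0,0,0.024]],"gripper":[2.5,2.5,2.5,2.5,2.5,2.5,2.5,2.5,2.5,2.5,2.5,2.5]}'
python3 - <<'E'
from look import *
f,s=look("w4"); print(s["eef_pos"],s["tcp_rot"],s["force"])
d=grab_frame("scene"); pickle.dump(d,open("s4.pkl","wb"))
R=Ro.from_euler("z",.184).as_matrix(); O=np.array([.650,-.0622,0]); print("press frame",(s["eef_pos"]-O)@R)
a=cv2.resize(d["image"][200:300,260:410,::-1],(600,400),interpolation=cv2.INTER_CUBIC)
cv2.imwrite("pics/s4.png",a)
E
```

```text
time_s: 5.93
eef_pos: [0.5329, -0.0877, 0.1226]
tcp_rot: [3.14, -0.003, -2.963]
force: [0.1, -0.5, -0.2]
grip_width: 0.406
grip_force: 41.2
[ 0.53292653 -0.08771924  0.12259546] [ 3.14034791e+00 -2.55557168e-03 -2.96313400e+00] [ 0.14727508 -0.50142381 -0.2059269 ]
press frame [-0.11976632 -0.0036683   0.12259546]
```

View pics/s4.png

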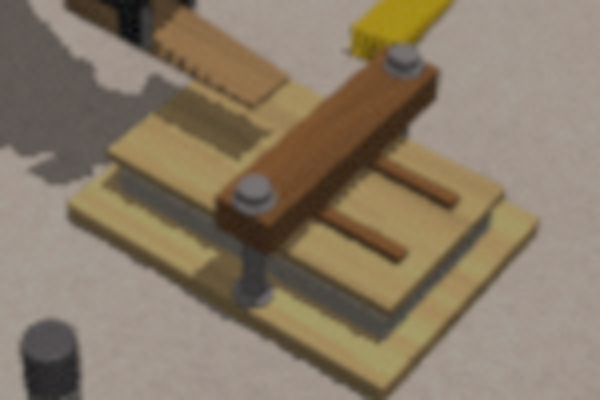

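The scene crop shows the wedge lined up behind the bar, tip at about (265,90), with the lane clear. I'll lower it, centre it sideways and slide it in level.

```bash
python3 -m pendant '{"xyz":[[0,0.25,1],[0,0.25,2.5],[0,0.25,3.5],[0,0.25,4],[0,0.25,4],[-1,0.25,4],[-2,0.25,4],[-3,0.25,4],[-4,0.25,4],[-5,0.25,4],[-5,0.25,4],[-5,0.25,4]],"twist":[[0,0,-0.005],[0,0,-0.005],[0,0,-0.005],[0,0,-0.005],[0,0,-0.005],[0,0,-0.005],[0,0,-0.005],[0,0,-0.005],[0,0,-0.005],[0,0,-0.005],[0,0,-0.005],[0,0,-0.005]],"gripper":[2.5,2.5,2.5,2.5,2.5,2.5,2.5,2.5,2.5,2.5,2.5,2.5]}'
python3 - <<'E'
from look import *
f,s=look("w5"); R=Ro.from_euler("z",.184).as_matrix(); O=np.array([.650,-.0622,0]); print("press frame",(s["eef_pos"]-O)@R,s["tcp_rot"],s["force"])
cv2.imwrite("pics/w5c.png",cv2.resize(f["image"][100:400,120:520,::-1],(800,600),interpolation=cv2.INTER_CUBIC))
E
```

```text
time_s: 7.03
eef_pos: [0.5843, -0.0763, 0.0833]
tcp_rot: [-3.141, 0.0, -2.957]
force: [-0.5, -0.5, -0.6]
grip_width: 0.409
grip_force: 41.1
press frame [-0.06717863 -0.00182369  0.08327743] [-3.14139908e+00  2.20182924e-05 -2.95677150e+00] [-0.47071707 -0.51591554 -0.63990207]
```

View pics/w5c.png

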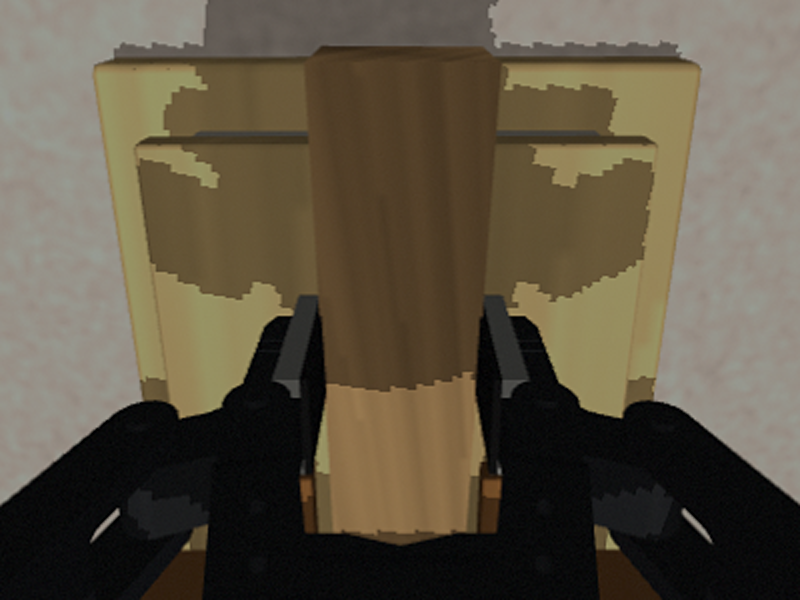

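The wrist crop shows the wedge (columns 330–472) centred between the strip ends (308 and 490) and entering the lane. Next I'll lower it until it touches the board.

```bash
python3 -m pendant '{"xyz":[[0,0,0.2],[0,0,0.4],[0,0,0.4]],"twist":[[0,0,0],[0,0,0],[0,0,0]],"gripper":[2.5,2.5,2.5]}'|grep -E "eef|force"; for i in 1; do python3 -m pendant '{"xyz":[[0,0,0.1],[0,0,0.15],[0,0,0.15]],"twist":[[0,0,0],[0,0,0],[0,0,0]],"gripper":[2.5,2.5,2.5]}'|grep -E "eef|force"; done
```

```text
eef_pos: [0.5825, -0.0764, 0.0787]
force: [0.1, -0.4, -0.9]
grip_force: 41.1
eef_pos: [0.5832, -0.0765, 0.0777]
force: [0.4, -0.4, -0.3]
grip_force: 41.1
```

```bash
python3 -m pendant '{"xyz":[[0,0,0.1],[0,0,0.15],[0,0,0.15]],"twist":[[0,0,0],[0,0,0],[0,0,0]],"gripper":[2.5,2.5,2.5]}'|grep -E "eef|force"; python3 -m pendant '{"xyz":[[0,0,0.1],[0,0,0.1],[0,0,0.1]],"twist":[[0,0,0],[0,0,0],[0,0,0]],"gripper":[2.5,2.5,2.5]}'|grep -E "eef|force"
```

```text
eef_pos: [0.5834, -0.0764, 0.0762]
force: [-0.6, 0.0, -0.3]
grip_force: 41.1
eef_pos: [0.5835, -0.0765, 0.0759]
force: [-1.6, 0.9, 4.0]
grip_force: 41.7
```

It touched at 4 N. I'll let go, rise and move back behind the thick end.

```bash
python3 -m pendant '{"xyz":[[0,0,0],[0,0,0],[0,0,0],[0,0,0],[0,0,-1],[0,0,-3],[0,0,-6],[3,0,-7],[6,0,-7],[9.5,0,-7],[9.5,0,-7],[9.5,0,-7]],"twist":[[0,0,0],[0,0,0],[0,0,0],[0,0,0],[0,0,0],[0,0,0],[0,0,0],[0,0,0],[0,0,0],[0,0,0],[0,0,0],[0,0,0]],"gripper":[4.5,6,6,6,6,6,6,4,2,0,0,0]}'
python3 - <<'E'
from look import *
f,s=look("w6"); R=Ro.from_euler("z",.184).as_matrix(); O=np.array([.650,-.0622,0]); print("press frame",(s["eef_pos"]-O)@R,s["tcp_rot"],s["force"])
cv2.imwrite("pics/w6c.png",cv2.resize(f["image"],(800,500),interpolation=cv2.INTER_CUBIC))
E
```

```text
time_s: 9.08
eef_pos: [0.488, -0.0936, 0.1455]
tcp_rot: [3.141, -0.001, -2.959]
force: [0.2, -0.1, 0.4]
grip_width: 0.008
grip_force: 0.0
press frame [-0.16501981 -0.00126837  0.14549344] [ 3.14102478e+00 -8.02485485e-04 -2.95857503e+00] [ 0.23895852 -0.10695627  0.36195402]
```

View pics/w6c.png

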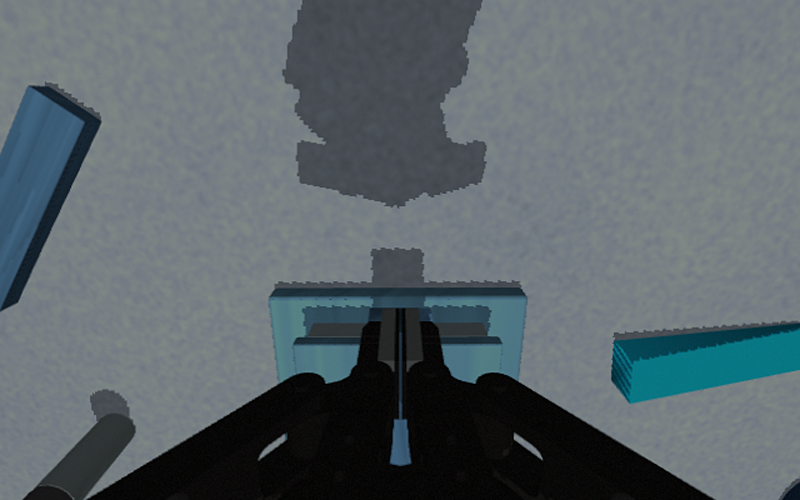

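The wedge is hidden behind the closed fingers in this view, which is also red/blue swapped on display. Only the end of its shadow shows, at (397,250), and nothing else moved. I'll lower behind the thick end and start pushing.

```bash
cat > st.py <<'E'
from look import *
s=robot.state(); R=Ro.from_euler("z",.184).as_matrix(); O=np.array([.650,-.0622,0]); print("P",((s["eef_pos"]-O)@R*1000).round(2),"F",(s["force"]@R).round(2),"yaw",round(s["tcp_rot"][2],4),round(s["time_s"],2))
E
python3 -m pendant '{"xyz":[[0,0,2],[0,0,4],[0,0,6],[0,0,6.8],[0,0,6.8],[-1,0,6.8],[-2,0,6.8],[-2,0,6.8]],"twist":[[0,0,0],[0,0,0],[0,0,0],[0,0,0],[0,0,0],[0,0,0],[0,0,0],[0,0,0]],"gripper":[0,0,0,0,0,0,0,0]}'>/dev/null; python3 st.py
python3 -m pendant '{"xyz":[[-0.4,0,0],[-0.8,0,0],[-1.2,0,0],[-1.6,0,0],[-2,0,0],[-2,0,0]],"twist":[[0,0,0],[0,0,0],[0,0,0],[0,0,0],[0,0,0],[0,0,0]],"gripper":[0,0,0,0,0,0]}'>/dev/null; python3 st.py
```

```text
P [-138.55   -3.22   79.23] F [ 0.3  -0.54  0.77] yaw -2.9565 9.8
P [-121.96   -1.99   77.44] F [-0.59 -0.59 -0.09] yaw -2.9571 10.3
```

```bash
python3 -m pendant '{"xyz":[[-0.2,0,0],[-0.4,0,0],[-0.6,0,0],[-0.6,0,0]],"twist":[[0,0,0],[0,0,0],[0,0,0],[0,0,0]],"gripper":[0,0,0,0]}'>/dev/null; python3 st.py
python3 -m pendant '{"xyz":[[-0.2,0,0],[-0.3,0,0],[-0.3,0,0]],"twist":[[0,0,0],[0,0,0],[0,0,0]],"gripper":[0,0,0]}'>/dev/null; python3 st.py
python3 -m pendant '{"xyz":[[-0.2,0,0],[-0.3,0,0],[-0.3,0,0]],"twist":[[0,0,0],[0,0,0],[0,0,0]],"gripper":[0,0,0]}'>/dev/null; python3 st.py
```

```text
P [-116.58   -1.89   77.3 ] F [ 0.44 -0.79 -0.53] yaw -2.9574 10.63
P [-113.68   -1.85   77.31] F [ 0.11  0.06 -0.49] yaw -2.9573 10.88
P [-110.65   -1.87   77.34] F [-0.27 -0.09  0.2 ] yaw -2.9573 11.13
```

```bash
for i in 1; do python3 -m pendant '{"xyz":[[-0.2,0,0],[-0.3,0,0],[-0.3,0,0]],"twist":[[0,0,0],[0,0,0],[0,0,0]],"gripper":[0,0,0]}'>/dev/null; python3 st.py; done
python3 -m pendant '{"xyz":[[-0.2,0,0],[-0.3,0,0],[-0.3,0,0]],"twist":[[0,0,0],[0,0,0],[0,0,0]],"gripper":[0,0,0]}'>/dev/null; python3 st.py
python3 - <<'E'
from look import *
d=grab_frame("scene"); pickle.dump(d,open("s7.pkl","wb"))
cv2.imwrite("pics/s7.png",cv2.resize(d["image"][180:300,240:410,::-1],(800,565),interpolation=cv2.INTER_CUBIC))
E
```

```text
P [-107.63   -1.87   77.36] F [-0.31  0.14  0.13] yaw -2.9573 11.38
P [-104.64   -1.87   77.33] F [-0.39  1.17  0.4 ] yaw -2.9573 11.63
```

View pics/s7.png

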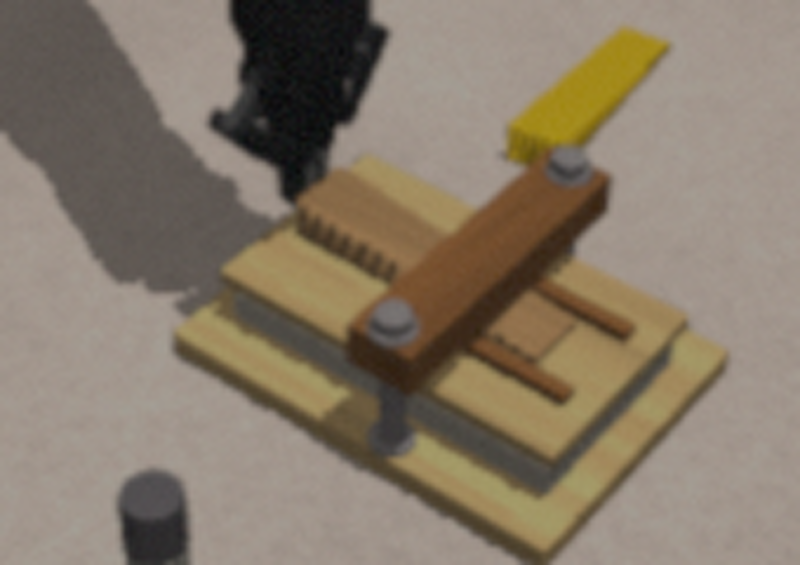

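The scene crop shows the wedge well under the bar, with its tip out past it at (560,335), central between the strips, and the fingers at its thick end at (300,190). I'll keep pushing in small steps.

```bash
python3 -m pendant '{"xyz":[[-0.2,0,0],[-0.3,0,0],[-0.3,0,0]],"twist":[[0,0,0],[0,0,0],[0,0,0]],"gripper":[0,0,0]}'>/dev/null; python3 st.py
python3 -m pendant '{"xyz":[[-0.1,0,0],[-0.2,0,0],[-0.2,0,0]],"twist":[[0,0,0],[0,0,0],[0,0,0]],"gripper":[0,0,0]}'>/dev/null; python3 st.py
python3 -m pendant '{"xyz":[[-0.1,0,0],[-0.2,0,0],[-0.2,0,0]],"twist":[[0,0,0],[0,0,0],[0,0,0]],"gripper":[0,0,0]}'>/dev/null; python3 st.py
```

```text
P [-101.69   -1.84   77.3 ] F [ 0.2   0.61 -0.13] yaw -2.9573 11.93
P [-99.81  -1.85  77.32] F [0.07 0.8  0.79] yaw -2.9573 12.18
P [-97.74  -1.84  77.3 ] F [-0.65 -0.49 -1.07] yaw -2.9573 12.43
```

```bash
python3 -m pendant '{"xyz":[[-0.1,0,0],[-0.2,0,0],[-0.2,0,0]],"twist":[[0,0,0],[0,0,0],[0,0,0]],"gripper":[0,0,0]}'>/dev/null; python3 st.py
```

```text
P [-95.69  -1.87  77.33] F [-0.65  0.06  0.04] yaw -2.9574 12.68
```

```bash
python3 -m pendant '{"xyz":[[-0.1,0,0],[-0.2,0,0],[-0.2,0,0]],"twist":[[0,0,0],[0,0,0],[0,0,0]],"gripper":[0,0,0]}'>/dev/null; python3 st.py
python3 -m pendant '{"xyz":[[-0.1,0,0],[-0.2,0,0],[-0.2,0,0]],"twist":[[0,0,0],[0,0,0],[0,0,0]],"gripper":[0,0,0]}'>/dev/null; python3 st.py
```

```text
P [-93.68  -1.86  77.33] F [0.09 0.06 0.96] yaw -2.9573 12.93
P [-91.71  -1.84  77.32] F [-0.41  0.32  0.27] yaw -2.9573 13.18
```

```bash
python3 -m pendant '{"xyz":[[-0.1,0,0],[-0.2,0,0],[-0.2,0,0]],"twist":[[0,0,0],[0,0,0],[0,0,0]],"gripper":[0,0,0]}'>/dev/null; python3 st.py
```

```text
P [-89.72  -1.87  77.31] F [-0.6  -0.41 -0.43] yaw -2.9574 13.43
```

```bash
python3 -m pendant '{"xyz":[[-0.1,0,0],[-0.1,0,0]],"twist":[[0,0,0],[0,0,0]],"gripper":[0,0]}'>/dev/null; python3 st.py
```

```text
P [-88.84  -1.83  77.28] F [-0.1  -0.41 -0.16] yaw -2.9573 13.6
```

```bash
python3 -m pendant '{"xyz":[[-0.1,0,0],[-0.2,0,0],[-0.2,0,0]],"twist":[[0,0,0],[0,0,0],[0,0,0]],"gripper":[0,0,0]}'>/dev/null; python3 st.py
```

```text
P [-86.68  -1.86  77.33] F [ 1.   -0.49 -0.45] yaw -2.9573 13.85
```

```bash
python3 -m pendant '{"xyz":[[-0.1,0,0],[-0.2,0,0],[-0.2,0,0]],"twist":[[0,0,0],[0,0,0],[0,0,0]],"gripper":[0,0,0]}'>/dev/null; python3 st.py
```

```text
P [-85.35  -1.76  77.23] F [-2.46 -0.43  2.4 ] yaw -2.9574 14.1
```

```bash
python3 -m pendant '{"xyz":[[-0.1,0,0],[-0.2,0,0],[-0.2,0,0]],"twist":[[0,0,0],[0,0,0],[0,0,0]],"gripper":[0,0,0]}'>/dev/null; python3 st.py
```

```text
P [-84.04  -1.66  77.1 ] F [-4.81 -0.68  3.98] yaw -2.9575 14.35
```

The bar has been reached. A vertical force is building too, so I'll ease the tool up slightly while pushing.

```bash
python3 -m pendant '{"xyz":[[0,0,-0.05],[0,0,-0.1],[-0.1,0,-0.1],[-0.1,0,-0.1],[-0.1,0,-0.1]],"twist":[[0,0,0],[0,0,0],[0,0,0],[0,0,0],[0,0,0]],"gripper":[0,0,0,0,0]}'>/dev/null; python3 st.py
```

```text
P [-83.77  -1.42  77.39] F [-6.26 -1.14 -0.65] yaw -2.9576 14.77
```

```bash
python3 -m pendant '{"xyz":[[-0.1,0,0],[-0.1,0,0],[-0.1,0,0]],"twist":[[0,0,0],[0,0,0],[0,0,0]],"gripper":[0,0,0]}'>/dev/null; python3 st.py
```

```text
P [-83.29  -1.32  77.34] F [-7.6  -0.63  1.55] yaw -2.9577 15.02
```

```bash
python3 -m pendant '{"xyz":[[-0.1,0,-0.05],[-0.2,0,-0.08],[-0.2,0,-0.08],[-0.2,0,-0.08]],"twist":[[0,0,0],[0,0,0],[0,0,0],[0,0,0]],"gripper":[0,0,0,0]}'>/dev/null; python3 st.py
```

```text
P [-82.89  -1.07  77.34] F [-9.26 -0.79 -0.55] yaw -2.9579 15.35
```

```bash
python3 -m pendant '{"xyz":[[-0.1,0,-0.03],[-0.2,0,-0.06],[-0.2,0,-0.06],[-0.2,0,-0.06]],"twist":[[0,0,0],[0,0,0],[0,0,0],[0,0,0]],"gripper":[0,0,0,0]}'>/dev/null; python3 st.py
```

```text
P [-82.3   -0.77  77.35] F [-11.09  -0.35  -0.96] yaw -2.9581 15.68
```

```bash
python3 -m pendant '{"xyz":[[-0.1,0,0],[-0.2,0,-0.03],[-0.2,0,-0.03],[-0.2,0,-0.03]],"twist":[[0,0,0],[0,0,0],[0,0,0],[0,0,0]],"gripper":[0,0,0,0]}'>/dev/null; python3 st.py
```

```text
P [-81.51  -0.56  77.29] F [-13.15  -1.45   0.03] yaw -2.9582 16.02
```

```bash
python3 -m pendant '{"xyz":[[-0.1,0,0],[-0.2,0,-0.05],[-0.2,0,-0.05],[-0.2,0,-0.05]],"twist":[[0,0,0],[0,0,0],[0,0,0],[0,0,0]],"gripper":[0,0,0,0]}'>/dev/null; python3 st.py
```

```text
P [-80.93  -0.41  77.25] F [-14.64  -1.05   1.03] yaw -2.9584 16.35
```

```bash
python3 -m pendant '{"xyz":[[-0.1,0,0],[-0.25,0,-0.06],[-0.25,0,-0.06],[-0.25,0,-0.06],[-0.25,0,-0.06]],"twist":[[0,0,0],[0,0,0],[0,0,0],[0,0,0],[0,0,0]],"gripper":[0,0,0,0,0]}'>/dev/null; python3 st.py
```

```text
P [-80.05  -0.09  77.19] F [-17.03  -1.45  -0.39] yaw -2.9587 16.77
```

The push is at 17 N with almost no vertical load. I'll back straight off, rise and check.

```bash
python3 -m pendant '{"xyz":[[0.5,0,0],[1,0,0],[2,0,0],[4,0,0],[6,0,-2],[8,0,-5],[11,0,-8],[14,0,-12],[14,0,-15],[14,0,-15]],"twist":[[0,0,0],[0,0,0],[0,0,0],[0,0,0],[0,0,0],[0,0,0],[0,0,0],[0,0,0],[0,0,0],[0,0,0]],"gripper":[0,0,0,0,0,0,0,0,0,0]}'>/dev/null; python3 st.py
python3 - <<'E'
from look import *
d=grab_frame("scene"); e=pickle.load(open("s7.pkl","rb"))
cv2.imwrite("pics/s8.png",np.hstack([cv2.resize(x["image"][190:290,270:400,::-1],(400,308),interpolation=cv2.INTER_CUBIC) for x in(e,d)]))
E
```

```text
P [-207.12   -4.42  239.78] F [ 2.18 -1.    0.81] yaw -2.9582 17.6
```

View pics/s8.png

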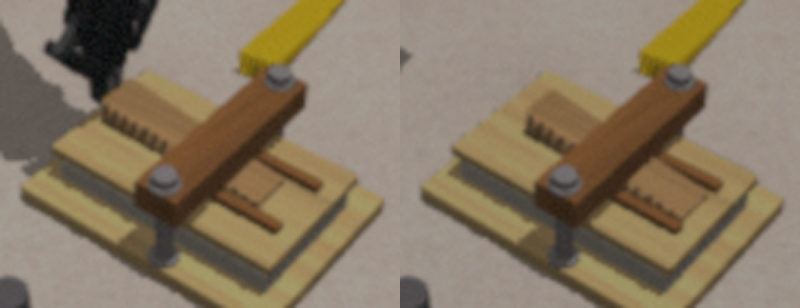

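The right half of the picture shows the wedge jammed under the bar between the strips, tip at about (700,205), with the arm clear of it. I'll hand the job in.

```bash
python3 -c "
from station import robot
print(robot.job_done())"
```

```text
the job is handed in; nothing more can be done
None
```

The wedge is jammed under the bar between the guide strips after a 17 N push; the arm let go and backed clear, and I handed the job in at about 18 s, with the clamping force inferred from that push rather than measured.

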